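Collect the amber samples in the caddy by cap colour

TASK

Gather the four brown amber-glass sample bottles from around the bench into the grey caddy, each standing upright and fully down in the nest whose colour matches its cap. They are glass, so set each one down gently rather than dropping it. The white bottles with the same caps are not samples: leave them where they stand.

Things in the scene. Friction and masses are not known exactly. Their poses are not given: they have to be found in the camera images.
- amber_blue: Dark brown (amber glass) sample bottle with a blue cap: 46 mm diameter body up to 50 mm, then a shoulder to a screw cap 31 mm across whose top is at 77 mm; pale paper label band round the body; rigid, about 120 g, stands upright on the table. Origin: centre of its underside, z up (round, yaw is meaningless). Grip it by the body, about 40 mm above its underside.
- amber_red: Dark brown (amber glass) sample bottle with a red cap: same shape, size, weight and origin as amber_blue.
- amber_yellow: Dark brown (amber glass) sample bottle with a yellow cap: same shape, size, weight and origin as amber_blue.
- amber_green: Dark brown (amber glass) sample bottle with a green cap: same shape, size, weight and origin as amber_blue.
- nest_blue: Blue round nest for the bottle with the blue cap: a fixed shallow cup, 70 mm outside and 62 mm inside diameter, rim 12 mm and inner floor 4 mm above its underside. Origin: centre of its underside, 4 mm above the table; z up, y along the row of nests.
- nest_red: Red round nest for the bottle with the red cap: same shape, origin and axes as nest_blue. The four nests stand in one straight row, 75 mm apart; their order varies.
- nest_yellow: Yellow round nest for the bottle with the yellow cap: same shape, origin and axes as nest_blue. The row stands in a fixed grey caddy, 86 x 328 mm, walls 20 mm high above the table, with a low steel handle at each end.
- nest_green: Green round nest for the bottle with the green cap: same shape, origin and axes as nest_blue. Fingers that open across the row (along nest x) have the most room.
- white_blue: Look-alike that stays where it is: white plastic bottle with a blue cap, same shape, size and origin as amber_blue.
- white_red: Look-alike that stays where it is: white plastic bottle with a red cap, same shape, size and origin as amber_blue.
There are look-alikes about, which are no part of the job. Of the things that look like the nest_red, the smallest one is meant.

How it is judged:
At the end, for the whole second after the job is handed in: Each amber bottle stands in the nest of its cap's colour: within 12 mm of the nest's centre, its underside on the nest floor (less than 8 mm above the nest's underside), within 0.1 rad of upright, released and at rest; both white bottles are within 20 mm of where they stood at the start (horizontal distance between amber_blue and nest_blue below 0.012 m and z of amber_blue in the frame of nest_blue between 0 and 0.008 m and angle between each of amber_blue, amber_red, amber_yellow, amber_green's own z axis and vertical below 0.1 rad and linear speed of each of amber_blue, amber_red, amber_yellow, amber_green below 0.02 m/s and angular speed of each of amber_blue, amber_red, amber_yellow, amber_green below 0.2 rad/s and horizontal distance between amber_red and nest_red below 0.012 m and z of amber_red in the frame of nest_red between 0 and 0.008 m and horizontal distance between amber_yellow and nest_yellow below 0.012 m and z of amber_yellow in the frame of nest_yellow between 0 and 0.008 m and horizontal distance between amber_green and nest_green below 0.012 m and z of amber_green in the frame of nest_green between 0 and 0.008 m and distance of each of white_blue, white_red from where it was at the start of the episode below 0.02 m); the robot touches nothing.
It fails at once if a white bottle is moved more than 20 mm from where it stood (distance of any of white_blue, white_red from where it was at the start of the episode above 0.02 m).
It fails at once if an amber bottle is dropped (falls free of the fingers at over 0.55 m/s, a fall of more than about 15 mm) ((contact force between amber_blue and the fingers below 0.1 N and linear speed of amber_blue above 0.55 m/s) or (contact force between amber_red and the fingers below 0.1 N and linear speed of amber_red above 0.55 m/s) or (contact force between amber_yellow and the fingers below 0.1 N and linear speed of amber_yellow above 0.55 m/s) or (contact force between amber_green and the fingers below 0.1 N and linear speed of amber_green above 0.55 m/s)).
It also fails if it takes over 104 s, if anything falls off the work surface, if the arm or the gripper's body presses on something with over 40 N, if the wrist force passes 120 N, or if a joint passes its speed limit or range.

ROBOT

A 6-joint arm with a two-finger parallel gripper is mounted at the origin on the work surface. World frame = base frame: x ahead of the robot, y to its left, z up, the work surface at z = 0. Lengths are in m, angles in rad, forces in N, time in s.
With the tool pointing down it reaches from about 0.325 to 0.775 m from the base axis. Payload 5.5 kg.
Tool frame: the origin (TCP) lies midway between the tips of the shut fingers; the grasp point (between the pads) lies 19 mm behind it; z points along the fingers, y is the direction in which the jaws open and shut (so a half turn about z gives the same grasp; the last joint's range is limited). The gripper opens to 85 mm and grips with 20 to 120 N. Pads are 22 mm wide; open, the fingers measure 114 mm over their backs; the gripper's body (76 mm by 85 mm) begins 54 mm behind the grasp point. The pads swing forward as they close: fully open they stand 13 mm farther back than shut.
Start: joints at [1.145, 0.091, 1.231, -0, 1.82, -0.057], TCP at [0.216, 0.56, 0.231] pointing down, gripper open.
Joint ranges: [-2.87, 2.87], [-0.86, 2.18], [0.17, 2.46], [-1.51, 4.65], [0.06, 2.69], [-2.65, 2.65]. Speed limits (rad/s): [2.57, 2.57, 3.01, 3.14, 3.14, 3.14].

INTERFACE

Orientations are given as a rotation vector (axis times angle).
In Python, from cell import move_pose, line_to, movej, grip, sleep, solve_ik, read_camera, IKError, finish_job, get_time, get_joint_pos, get_joint_velocities, get_tau, get_tcp_pos, get_ee_rot, get_wrist_force, get_moment, get_gripper_width gives the robot as it stands. Calls block until the motion is done:
- move_pose(position, orientation): joint-space move of the TCP to a pose.
- line_to(position, rot=None, v=0.15, contact_N=None): straight line of the TCP; rot=None keeps the orientation; v is the mean speed in m/s. With contact_N (N) it stops when the force on the tool has changed by that much, and returns True; else False.
- movej(angles): joint-space move.
- grip(opening, grip_force=None): finger opening in m; grip_force is the grip in N (None keeps the last); returns when the fingers have stopped.
- sleep(seconds).
- solve_ik(position, orientation): joint angles nearest the present ones, or None.
- read_camera(name): name is "scene" or "top"; returns a dict with "image" (420x560x3 uint8, red, green, blue), "depth" (420x560 float32, m along the optical axis (not along the pixel's ray), 0 where there is no reading), "fovy" (degrees; the focal length in pixels is half the picture's height over the tangent of half this angle, whatever the lens; pixels are square), "cx", "cy" (the principal point, pixels), "D" ([k1, k2, p1, p2, k3] as OpenCV has them; the pictures are not rectified), "R" (3x3) and "t" (3): a world point X has camera coordinates R X + t. Camera axes: x right, y down, z forward; pixel columns grow to the right and rows downward; lengths in m; the calibration is good to about 2 mm. A picture is of the moment at which its call begins.
A pose or a line that the arm cannot do raises IKError and nothing moves.
- finish_job(): hands the job in, once; it reports no verdict.
Readings, each from a call of its own:
- get_time(): time.
- get_joint_pos(): joint angles.
- get_joint_velocities(): joint speeds.
- get_tau(): joint torques, N m.
- get_tcp_pos(): TCP position.
- get_ee_rot(): TCP orientation.
- get_wrist_force(): force on the tool from outside, world axes, zero at the start.
- get_moment(): the same for the moment, N m.
- get_gripper_width(): finger opening in m.
Only numpy, scipy, OpenCV 4.12 (cv2) and the standard library are available. Lean on these libraries where they do the work, as an engineer would, in place of code of your own. Each camera call takes 0.05 s, during which the arm holds its last target.

## Working session

There is one attempt and no reset: what is moved stays moved. The work goes in short steps, each a Python script; the robot and the scene stay as the last script left them, time stands still between calls to the robot, and variables do not carry over. Pictures are saved under pics/ and viewed, and the job is handed in when it is done.

```bash
ls; mkdir -p pics
python3 - <<'E'
from cell import *
import cv2,pickle
print(get_time())
for n in("scene","top"):
    c=read_camera(n); pickle.dump(c,open(n+".pkl","wb"))
    cv2.imwrite(f"pics/{n}0.png",c["image"][:,:,::-1])
    print(n,c["fovy"],c["cx"],c["cy"],c["D"],c["R"],c["t"],(c["depth"]>0).mean())
print(get_tcp_pos(),get_ee_rot(),get_gripper_width())
E
```

```text
pics
0.0
scene 43.665949178732774 279.09574209679397 209.96705210705775 [-0.042689  0.        0.        0.        0.      ] [[ 0.26139764  0.96512322  0.01443764]
 [ 0.64060105 -0.16227535 -0.75053115]
 [-0.72201217  0.20543584 -0.66067734]] [-0.14846652 -0.31689034  1.86977075] 0.9959863945578231
top 56.34335326535598 274.73984640828024 209.35469248006675 [-0.03816805  0.          0.          0.          0.        ] [[-0.02275453 -0.99966202 -0.0125731 ]
 [-0.9915832   0.02417042 -0.1271949 ]
 [ 0.12745581  0.00957302 -0.99179805]] [0.00407896 0.58786661 0.7459289 ] 0.9960119047619047
[0.21620496 0.55942539 0.23025011] [-5.75946998e-01 -3.08797490e+00  2.74050074e-03] 0.08528614483082743
```

View pics/scene0.png

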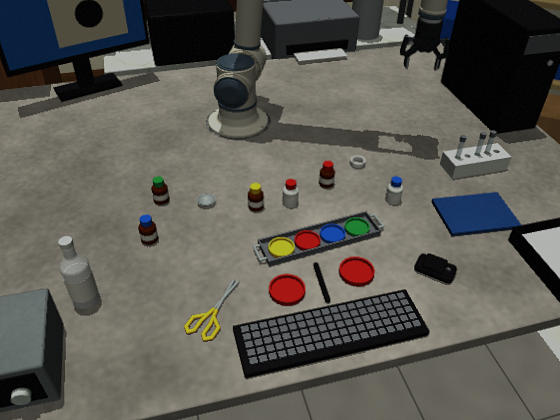

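View pics/top0.png

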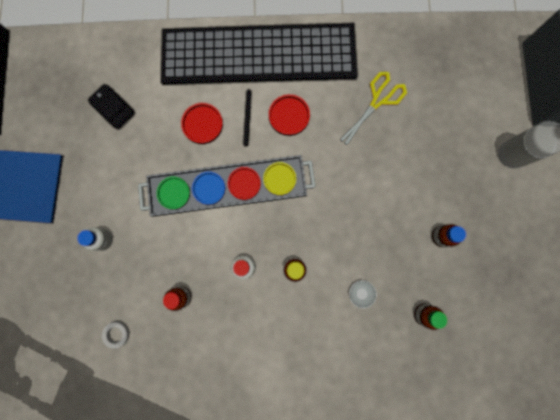

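The top view shows ambers yellow (295,270), red (175,300), blue (450,235) and green (433,318), and whites red (243,267) and blue (90,239). The caddy nests run green (174,193), blue (209,188), red (244,183), yellow (280,179). The two larger red dishes at (202,123) and (290,115) are decoys. Next I'll measure positions.

```bash
cat > vis.py <<'E'
import numpy as np,cv2
def K(c):
    f=c["image"].shape[0]/2/np.tan(np.radians(c["fovy"])/2)
    return np.array([[f,0,c["cx"]],[0,f,c["cy"]],[0,0,1.]])
def ray(c,uv,z):
    n=cv2.undistortPoints(np.array([[uv]],float),K(c),np.array(c["D"],float))[0,0]
    R=np.array(c["R"]);o=-R.T@np.array(c["t"]);d=R.T@np.array([n[0],n[1],1])
    return o+d*(z-o[2])/d[2]
def masks(c):
    h=cv2.cvtColor(c["image"],cv2.COLOR_RGB2HSV);H,S,V=[h[...,i].astype(int) for i in range(3)]
    ok=(S>150)&(V>90)
    return dict(red=ok&((H<6)|(H>172)),yellow=ok&(H>22)&(H<35)&(V>120),green=ok&(H>45)&(H<80),blue=ok&(H>100)&(H<125)&(V>120))
def blobs(c,amin=40):
    out=[]
    for k,m in masks(c).items():
        n,l,s,ce=cv2.connectedComponentsWithStats(m.astype(np.uint8))
        for i in range(1,n):
            if s[i,4]<amin: continue
            cn=max(cv2.findContours((l==i).astype(np.uint8),cv2.RETR_EXTERNAL,cv2.CHAIN_APPROX_NONE)[0],key=len)
            e=cv2.fitEllipse(cn) if len(cn)>=5 else None
            out.append((k,s[i,4],ce[i],e))
    return out
E
python3 - <<'E'
import pickle
from vis import *
for n in("scene","top"):
    c=pickle.load(open(n+".pkl","rb"));print(n,-np.array(c["R"]).T@c["t"])
    for k,a,ce,e in blobs(c,30):
        d=c["depth"][int(ce[1]),int(ce[0])]
        # world from depth
        nn=cv2.undistortPoints(np.array([[ce]],float),K(c),np.array(c["D"],float))[0,0]
        X=np.array(c["R"]).T@(np.array([nn[0]*d,nn[1]*d,d])-c["t"])
        print(k,a,ce.round(1),"ell",np.round(e[0],1),np.round(e[1],1),"z77",ray(c,e[0],.077)[:2].round(4),"z16",ray(c,e[0],.016)[:2].round(4),"dep",X.round(3))
E
```

```text
scene [ 1.59180631 -0.29225293  0.9996226 ]
red 50 [327.7 163.6] ell [327.6 163.6] [5.4 9.4] z77 [0.4175 0.1891] z16 [0.3399 0.2209] dep [0.422 0.187 0.08 ]
red 58 [290.5 182. ] ell [290.5 182. ] [6.3 9.5] z77 [0.4756 0.0574] z16 [0.4018 0.0805] dep [0.48  0.056 0.081]
red 359 [307.  239.4] ell [307. 239.] [18.  25.1] z77 [0.7073 0.0338] z16 [0.6488 0.0554] dep [0.639 0.059 0.004]
red 670 [356.3 270.2] ell [356.5 269.5] [25.1 34.6] z77 [0.8348 0.1165] z16 [0.7847 0.1435] dep [0.778 0.147 0.005]
red 751 [286.6 288.6] ell [286.6 287.9] [27.5 35.5] z77 [ 0.8474 -0.059 ] z16 [ 0.7982 -0.0436] dep [ 0.792 -0.041  0.005]
yellow 58 [254.8 186. ] ell [254.8 186. ] [6.2 9.7] z77 [ 0.4684 -0.0449] z16 [ 0.3941 -0.0285] dep [ 0.468 -0.045  0.077]
yellow 358 [280.9 246.6] ell [280.9 246.1] [18.2 25.2] z77 [ 0.7151 -0.0363] z16 [ 0.6571 -0.0194] dep [ 0.654 -0.018  0.011]
yellow 421 [204.1 323.1] ell [203.6 324.2] [27.1 34.2] z77 [ 0.9002 -0.2581] z16 [ 0.8545 -0.2558] dep [ 0.839 -0.254 -0.001]
green 51 [157.5 179.5] ell [157.4 179.5] [5.3 9.7] z77 [ 0.3717 -0.3067] z16 [ 0.291  -0.3076] dep [ 0
[... 1401 characters left out ...]
ll [295.1 270.3] [15.7 16. ] z77 [ 0.4676 -0.0454] z16 [ 0.4659 -0.0477] dep [ 0.468 -0.045  0.076]
green 776 [172.9 192.6] ell [172.9 192.6] [30.3 30.8] z77 [0.62   0.1844] z16 [0.6309 0.2011] dep [0.632 0.204 0.007]
green 188 [438.  319.5] ell [438.  319.4] [14.2 15. ] z77 [ 0.3714 -0.3057] z16 [ 0.3617 -0.3296] dep [ 0.372 -0.305  0.079]
blue 809 [208.2 187.7] ell [208.2 187.7] [31.1 31.3] z77 [0.6277 0.1164] z16 [0.6392 0.1275] dep [0.641 0.129 0.008]
blue 178 [457.1 233.8] ell [457.2 233.9] [13.8 14.7] z77 [ 0.5278 -0.3532] z16 [ 0.5311 -0.3809] dep [ 0.528 -0.353  0.077]
blue 171 [ 85.1 237.5] ell [ 85.1 237.5] [13.3 14.5] z77 [0.5374 0.353 ] z16 [0.5415 0.3836] dep [0.538 0.355 0.074]
```

```bash
cat > job.py <<'E'
from cell import *
import numpy as np
B=dict(yellow=(.468,-.0452),red=(.4172,.187),green=(.3715,-.306),blue=(.528,-.3533))
N=dict(yellow=(.6570,-.0205),red=(.6489,.0541),blue=(.6408,.1287),green=(.6326,.2032))
a=np.arctan2(.0081,.0746)
def rv(a):
    p=(a+np.pi/2)/2; return np.pi*np.array([np.cos(p),np.sin(p),0])
ZG=.018;ZT=.16
def pick(c,R):
    x,y=B[c]; move_pose([x,y,ZT],R); grip(.085)
    line_to([x,y,.10],v=.15); t=line_to([x,y,ZG],v=.08,contact_N=15); print("down",t,get_tcp_pos())
    w=grip(.03,40); print("w",get_gripper_width(),get_wrist_force())
    line_to([x,y,ZG+.02],v=.05); line_to([x,y,ZT],v=.15)
    print("lift w",get_gripper_width(),get_wrist_force(),get_time())
def place(c,R):
    x,y=N[c]; line_to([x,y,ZT],rot=R,v=.2); line_to([x,y,ZG+.03],v=.12); sleep(.2)
    t=line_to([x,y,ZG+.003],v=.025,contact_N=4); print("touch",t,get_tcp_pos(),get_wrist_force())
def release(c):
    x,y=N[c]; grip(.070); p=get_tcp_pos(); line_to([p[0],p[1],p[2]+.03],v=.06); line_to([p[0],p[1],ZT],v=.15); print(get_time())
E
python3 - <<'E'
from job import *
for s in(0,np.pi):
  R=rv(a+s)
  for d in(B,N):
    for k,p in d.items():
      print(s,k,[None if q is None else np.round(q,2) for q in(solve_ik([*p,ZG],R),solve_ik([*p,ZT],R))])
E
```

```text
0 yellow [array([-0.17, -0.2 ,  1.89, -0.  ,  1.45, -0.28]), array([-0.17, -0.27,  1.69, -0.  ,  1.71, -0.28])]
0 red [array([ 0.35, -0.24,  1.92, -0.  ,  1.46,  0.24]), array([ 0.35, -0.3 ,  1.72, -0.  ,  1.72,  0.24])]
0 green [array([-0.76, -0.17,  1.86,  0.  ,  1.45, -0.87]), array([-0.76, -0.23,  1.67,  0.  ,  1.71, -0.87])]
0 blue [array([-0.64,  0.25,  1.44, -0.  ,  1.46, -0.75]), array([-0.64,  0.18,  1.26, -0.  ,  1.7 , -0.75])]
0 yellow [array([-0.08,  0.3 ,  1.37, -0.  ,  1.47, -0.19]), array([-0.08,  0.24,  1.19, -0.  ,  1.71, -0.19])]
0 red [array([ 0.03,  0.29,  1.39, -0.  ,  1.46, -0.08]), array([ 0.03,  0.23,  1.21, -0.  ,  1.71, -0.08])]
0 blue [array([ 0.15,  0.29,  1.38, -0.  ,  1.47,  0.04]), array([ 0.15,  0.23,  1.2 , -0.  ,  1.71,  0.04])]
0 green [array([ 0.26,  0.32,  1.35, -0.  ,  1.47,  0.15]), array([ 0.26,  0.26,  1.16, -0.  ,  1.71,  0.15])]
3.141592653589793 yellow [None, None]
3.141592653589793 red [None, None]
3.141592653589793 green [array([-0.76, -0.17,  1.86,  0.  ,  1.45,  2.27]), array([-0.76, -0.23,  1.67,  0.  ,  1.71,  2.27])]
3.141592653589793 blue [array([-0.64,  0.25,  1.44,  0.  ,  1.46,  2.39]), array([-0.64,  0.18,  1.26,  0.  ,  1.7 ,  2.39])]
3.141592653589793 yellow [None, None]
3.141592653589793 red [None, None]
3.141592653589793 blue [None, None]
3.141592653589793 green [None, None]
```

Run:
```python
from job import *
import cv2
R=rv(a); pick("yellow",R)
for n in("scene","top"): cv2.imwrite(f"pics/{n}1.png",read_camera(n)["image"][:,:,::-1])
```

```text
down False [ 0.46849978 -0.04530685  0.01872549]
w 0.04509104707090615 [-0.34316691  0.72693614  3.17483073]
lift w 0.04467664994328812 [ 0.09348364 -0.15867582 -1.13891038] 6.3583
```

View pics/scene1.png

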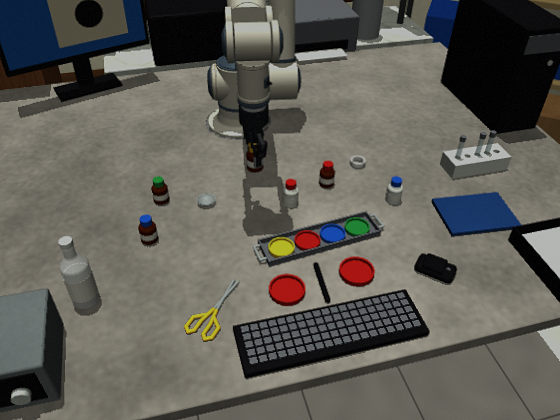

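The yellow bottle is held upright at about (255,157), and nothing else has moved. Placing it now.

Run:
```python
from job import *
R=rv(a); place("yellow",R)
```

```text
touch True [ 0.65680465 -0.0205026   0.02666233] [-0.15258575 -0.08627005  4.42858538]
```

Contact came at TCP z 0.0267, exactly the expected seated height (0.0187 + 0.008). Releasing and checking.

Run:
```python
from job import *
import cv2,pickle
from vis import *
R=rv(a); release("yellow"); pick("red",R)
for n in("scene","top"):
    c=read_camera(n);cv2.imwrite(f"pics/{n}2.png",c["image"][:,:,::-1])
    for b in blobs(c,30):
        if b[0]=="yellow": print(n,b[1],ray(c,b[3][0],.085))
```

```text
11.5083
down False [0.41767429 0.18717116 0.01872385]
w 0.04490012472164132 [ 0.43661419 -0.16057589  3.24582359]
lift w 0.0453820253657685 [-0.98021012 -0.86378928 -1.58667981] 16.7
scene 74 [ 0.6567706  -0.01968667  0.085     ]
scene 115 [ 0.72257983 -0.03848063  0.085     ]
scene 424 [ 0.90614328 -0.25843836  0.085     ]
top 518 [ 0.81170039 -0.23358663  0.085     ]
top 551 [ 0.64071123 -0.02038068  0.085     ]
```

View pics/scene2.png

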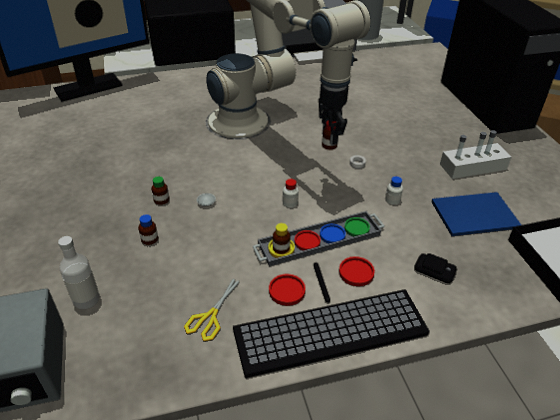

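Yellow stands upright in its nest (cap at 281,230), and its cap measures (0.6568, -0.0197), under 1 mm from the nest centre. The red bottle is held at about (330,135). Placing red, then doing green and blue.

Run:
```python
from job import *
import sys
R=rv(a); place("red",R)
p=get_tcp_pos()
if abs(p[2]-.0267)>.002: sys.exit("height odd")
release("red"); pick("green",R); place("green",R)
```

```text
touch True [0.64869324 0.05409644 0.02665053] [-0.08377775  0.45242259  4.96092393]
22.2333
down False [ 0.37186083 -0.30634304  0.0187459 ]
w 0.04442730922990449 [-0.45725577 -0.16427819  3.0521763 ]
lift w 0.04506454107782329 [-0.00506548  1.07206139 -0.98617838] 27.8917
touch True [0.63240315 0.20315265 0.02667147] [-0.12716824 -0.63046246  3.80066213]
```

Run:
```python
from job import *
import sys
R=rv(a); release("green"); pick("blue",R); place("blue",R)
p=get_tcp_pos()
if abs(p[2]-.0267)>.002: sys.exit("height odd")
release("blue")
move_pose([.45,-.2,.25],R)
import cv2
from vis import *
for n in("scene","top"):
    c=read_camera(n);cv2.imwrite(f"pics/{n}3.png",c["image"][:,:,::-1])
    for b in blobs(c,30): print(n,b[0],b[1],b[3][0],ray(c,b[3][0],.085)[:2].round(4),ray(c,b[3][0],.077)[:2].round(4))
```

```text
34.85
down False [ 0.52841428 -0.3536346   0.01888025]
w 0.045139882499868 [-0.4298454  -0.33125559  3.06113106]
lift w 0.0449820548972356 [ 0.58450813  0.30867409 -3.01546847] 40.875
touch True [0.64061085 0.12869596 0.02671902] [-0.56185897 -0.22495244  4.59688393]
47.45
scene red 57 (290.4338684082031, 182.05039978027344) [0.4854 0.0541] [0.4757 0.0572]
scene red 70 (308.43975830078125, 220.03692626953125) [0.649  0.0555] [0.6408 0.0585]
scene red 124 (307.1712341308594, 238.90940856933594) [0.7146 0.0314] [0.707  0.0342]
scene red 675 (356.473876953125, 269.5516357421875) [0.8414 0.113 ] [0.8348 0.1165]
scene red 758 (286.6336669921875, 287.9283447265625) [ 0.8541 -0.0611] [ 0.8476 -0.0591]
scene yellow 73 (281.2198181152344, 226.9949493408203) [ 0.657  -0.0198] [ 0.6488 -0.0174]
scene yellow 117 (280.9568176269531, 246.0775909423828) [ 0.7226 -0.0384] [ 0.715  -0.0362]
scene yellow 424 (203.59100341796875, 324.1968078613281) [ 0.9062 -0.2585] [ 0.9002 -0.2582]
scene green 59 (359.1678161621094, 206.87930297851562) [0.6328 0.2027] [0.6244 0.2071]
scene green 33 (352.4036254882812
[... 728 characters left out ...]
[0.475  0.0553]
top yellow 521 (386.17718505859375, 90.17501068115234) [ 0.8117 -0.2338] [ 0.8152 -0.2362]
top yellow 550 (279.3657531738281, 178.31884765625) [ 0.6408 -0.0203] [ 0.6425 -0.0204]
top green 240 (172.4208526611328, 192.18145751953125) [0.6193 0.1832] [0.6207 0.1854]
top green 178 (163.90927124023438, 186.6396942138672) [0.6304 0.1997] [0.632 0.202]
top blue 3612 (26.682140350341797, 184.2365264892578) [0.6425 0.4694] [0.6442 0.4748]
top blue 200 (202.20361328125, 181.01637268066406) [0.6394 0.1264] [0.641 0.128]
top blue 276 (207.7617950439453, 187.17727661132812) [0.6272 0.1158] [0.6287 0.1173]
top blue 172 (85.11105346679688, 237.5897674560547) [0.5367 0.3489] [0.5372 0.3529]
```

```bash
ls pics
```

```text
scene0.png
scene1.png
scene2.png
scene3.png
top0.png
top1.png
top2.png
top3.png
```

View pics/scene3.png

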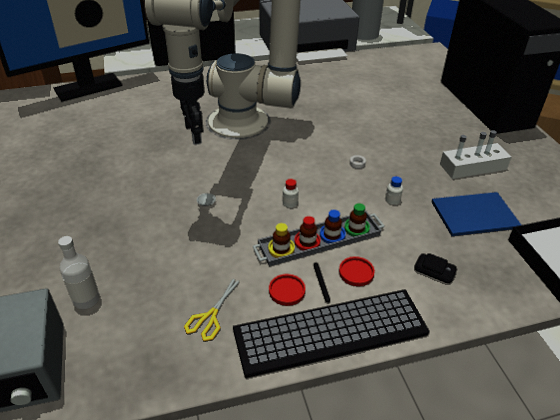

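View pics/top3.png

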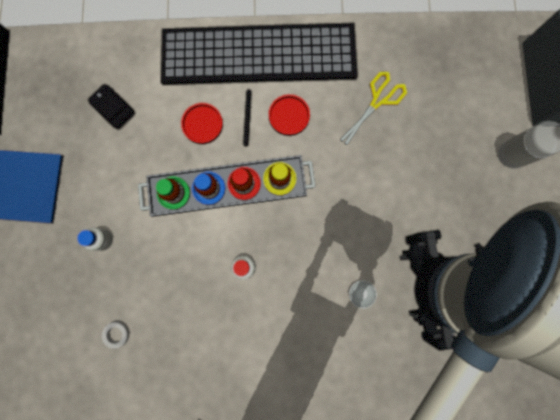

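All four ambers stand in matching nests (scene caps at 281,227; 308,220; 334,213; 359,207), each within about 2 mm of its nest centre. The white bottles haven't moved and the arm is clear, so I'm handing in.

Run:
```python
from cell import *
finish_job(); print(get_time())
```

```text
the job is handed in; nothing more can be done
the job is handed in; nothing more can be done
```

All four amber bottles are standing in the nests that match their caps. I handed the job in soon after the 47 s mark, against the 104 s limit; it reports no verdict.

- **Placement:** each bottle touched down at TCP z of about 0.0267 m, which is the expected height for fully seated, with a contact force of about 4–5 N. I released each one only after contact.
- **Final pictures:** in the scene camera, the caps are within about 2 mm of the nest centres. All four bottles look upright in both views. In the top view, red and yellow merged with their nests in the colour mask, so that view gave positions only for blue and green. It put them within about 4 mm of their nest centres.
- **White bottles:** both are within 1 mm of where they started.
- **Red nest:** I used the smallest red one, in the caddy, and left the two larger red dishes alone.

No check failed.

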